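# Knock the stuck brass blank out of its die

## Task

A brass blank is stuck in one of the two raised steel dies; you can see it through the access hole in the top plate, while the other die is empty. Take the knock-out punch from its wooden block and push it straight down through the access hole of that die until the blank drops into the catch tray below and the punch's flange sits home on the plate. Leave the punch standing there and let go of it.

Things in the scene. Friction and masses are not known exactly. Their poses are not given: they have to be found in the camera images.
- punch_grip (a point): Centre of the grip of the knock-out punch, which stands upright (z up along it, 180 g): a dark ribbed steel round grip, 22 mm diameter and 44 mm high (22 mm above and below this point); under it a round flange 44 mm diameter, 5 mm thick, its underside 27 mm below this point; under that the shank.
- punch_tip (a point): Lower end of the punch, on its axis, 69 mm below the grip's centre. The steel shank is 14 mm diameter and 42 mm long, tapering to 8 mm in the last 6 mm.
- holder: Fixed upright wooden block 60 x 60 x 80 mm high, origin at the centre of its underside. The punch's shank stands loosely in a hole 19 mm wide in its top, the flange resting on top.
- die_full_hole (a point): Centre of the access hole, in the top face (86 mm above the table) of the die that holds the stuck blank; z up. The hole is 27 mm wide, chamfered 3 mm, and runs 8 mm down into a 40 mm wide pocket, open below. Four small spring nibs there hold the blank: about 5 to 15 N pushes it past them, and after 15 to 20 mm it drops.
- die_full: The die with the blank: fixed steel stand, 96 x 96 mm, origin at the centre of its underside: catch tray (floor 4 mm, rim 14 mm above the table), four corner posts with low 3 mm screw heads on top, plate from 54 to 86 mm height. With the punch's flange on the plate, the punch tip is 42 mm below the plate's top.
- die_empty_hole (a point): Centre of the access hole of the other die, which is identical but empty.
- blank_center (a point): Centre of the brass blank, a solid round disc 36 mm diameter and 18 mm high with chamfered edges, axis upright. Stuck in the pocket of the one die, its top face about 10 mm below the die's top face; it shows through the access hole.

How it is judged (in metres and radians):
On the way, in this order (a step that is already met when the one before it is completed fails the run):
1. the punch has been lifted clear of its block (height (world z) of punch_grip above 0.152 m), for 0.1 s.
2. the blank has dropped out of the die (height (world z) of blank_center below 0.045 m), for 0.1 s.
At the end, for the whole second after the job is handed in: The blank lies at rest in the catch tray of its die (centre below 35 mm height, within 50 mm of the hole's axis). The punch stands in the access hole of that die, upright within 10 degrees, within 15 mm of the hole's axis, its flange on the plate (at most 6 mm off it), released and at rest (horizontal distance between blank_center and die_full_hole below 0.05 m and height (world z) of blank_center below 0.035 m and linear speed of each of blank, punch below 0.02 m/s and horizontal distance between punch_grip and die_full_hole below 0.015 m and z of punch_grip in the frame of die_full_hole between 0.02 and 0.033 m and angle between punch_grip's own z axis and vertical below 0.17 rad); the robot touches nothing.
It also fails if it takes over 48 s, if anything falls off the work surface, if the arm or the gripper's body presses on something with over 40 N, if the wrist force passes 120 N, or if a joint passes its speed limit or range.

## Robot

A 6-joint arm with a two-finger parallel gripper is mounted at the origin on a cart in front of the work surface, level with it; the furniture and walls round the work are solid. World frame = base frame: x ahead of the robot, y to its left, z up, the work surface at z = 0. Lengths are in mm, angles in rad, forces in N, time in s.
With the tool pointing down it reaches from about 350 to 875 mm from the base axis. Payload 4.2 kg.
Tool frame: the origin (TCP) lies at the very end of the fingers, on their centre line; the grasp point (between the pads) lies 19 mm behind it; z points along the fingers, y is the line along which they close (so a half turn about z gives the same grasp; the last joint's range is limited). The gripper opens to 85 mm and grips with 20 to 120 N. Pads are 22 mm wide; open, the fingers measure 114 mm over their backs; the gripper's body (76 mm by 85 mm) begins 54 mm behind the grasp point. The pads swing forward as they close: fully open they stand 13 mm farther back than shut.
Start: joints at [-0.912, 0.385, 0.008, 0, -1.194, -0.259], TCP at [243.284, -575.684, 231.312] pointing down, gripper open.
Joint ranges: [-3.14, 3.14], [-1.21, 2.06], [-1.07, 1.41], [-3.16, 2.05], [-2.99, -0.16], [-3.1, 3.1]. Speed limits (rad/s): [2.79, 2.79, 3.14, 3.14, 3.14, 3.14].

## Interface

Orientations are given as a unit quaternion [x, y, z, w].
In Python, from bench import arm, optics gives the robot as it stands. The module is installed in compiled form; this text tells all that it offers.
- The arm moves only by the tool step_arm, never from a script. Its argument "motion" is a list of rows, each an object with "dr": the turn, a rotation vector about the tool's x, y, z in units of 8 degrees (1.0 is 8 degrees), a list of three; "slide": the shift along the tool's x, y, z in mm, a list of three; "jaw": the finger opening in mm, from 0 to 85.4. A call has exactly 8 rows; each row is the pose to reach, as a shift and turn from the pose commanded when the call began, along the tool's axes at that moment; what a row does not reach only later rows make up. A row lasts 1/8 s, in which the tool goes at most 62.5 mm and 10.7 degrees, less where a joint would pass 70% of its speed; a pose out of reach is approached as far as the arm can. A call with a gripper value outside its range is refused whole. The fingers move at their own pace and stop on an object; the grip force is fixed at half the most. Time passes only in rows, so rows that repeat a pose let the fingers close, or fill a call up. It gives the time, the measured TCP pose, the force, the opening and the grip force at its end, in the units of the state.
- arm.read_state(): the state, without advancing time (a new reading comes with each control period).
- optics.get_image(name): name is "scene" or "top"; returns the picture (400x640x3 uint8, blue, green, red); there is no depth.
- optics.camera_info(name): a dict with "camera_matrix" (3x3 intrinsics, pixels), "k1" (the pictures are not rectified: a ray, as slopes to the right and down, at radius r is drawn at 1 + k1 r^2 times it, then the intrinsics apply), "view" (4x4, takes a point from world to camera coordinates). Camera axes: x right, y up, looking along -z (the intrinsics and any distortion apply to the point x, -y, -z); pixel columns grow to the right and rows downward; lengths in mm; the calibration is good to about 2 mm. A picture is of the moment at which its call begins. camera_info takes no time and is no camera call.
- arm.job_done(): hands the job in; it is judged then, once.
The state is a dict: "clock": time; "joints": joint angles; "joint_vel": joint speeds; "joint_efforts": joint torques, N m; "position": TCP position; "ee_rot": TCP orientation; "contact_force": force on the tool from outside, world axes, zero at the start; "wrist_torque": the same for the moment, N m; "gripper_width": finger opening in mm; "grasp_force": force on a finger pad.
Only numpy, scipy, OpenCV 4.12 (cv2) and the standard library are available. Lean on these libraries where they do the work, as an engineer would, in place of code of your own. Each camera call takes 0.05 s, during which the arm holds its last target. There are 200 camera calls.

## Working session

There is one attempt and no reset: what is moved stays moved. The work goes in short steps, Python scripts to look and compute and a tool call to move; the robot and the scene stay as the last step left them, time stands still between calls to the robot, and variables do not carry over. Pictures are saved under pics/ and viewed, at most 10 in all, crops included, and the job is handed in when it is done.

Besides the shell and the picture viewer there is one more tool, called after "Request:" as a command line: name --argument value ..., lists and objects as JSON in quotes. step_arm: Moves the arm, as the interface text tells. Its arguments: {"type":"object","properties":{"motion":{"type":"array","items":{"type":"object","properties":{"dr":{"type":"array","items":{"type":"number"}},"slide":{"type":"array","items":{"type":"number"}},"jaw":{"type":"number"}}}}},"required":["motion"]}

```bash
mkdir -p pics; python3 - <<'E'
from bench import arm, optics
import cv2, numpy as np
np.set_printoptions(suppress=True,precision=3)
for n in("scene","top"):
    cv2.imwrite(f"pics/{n}0.png",optics.get_image(n))
    c=optics.camera_info(n);print(n,c["camera_matrix"],c["k1"],c["view"],sep="\n")
s=arm.read_state();print(s["position"],s["ee_rot"],s["clock"],s["contact_force"])
E
```

```text
scene
[[481.385   0.    322.103]
 [  0.    481.385 199.526]
 [  0.      0.      1.   ]]
0.04184488504752223
[[  -0.798   -0.603   -0.009  460.878]
 [   0.429   -0.578    0.695 -269.076]
 [  -0.424    0.551    0.719 -763.354]
 [   0.       0.       0.       1.   ]]
top
[[455.69    0.    312.129]
 [  0.    455.69  199.273]
 [  0.      0.      1.   ]]
-0.08672346010845351
[[  -0.013   -1.      -0.026   55.154]
 [   0.984   -0.017    0.177 -544.646]
 [  -0.177   -0.023    0.984 -864.96 ]
 [   0.       0.       0.       1.   ]]
[ 243.084 -575.22   230.335] [-0.198  0.98   0.001 -0.   ] 0.1 [ 0.115  0.836 -0.467]
```

View pics/scene0.png

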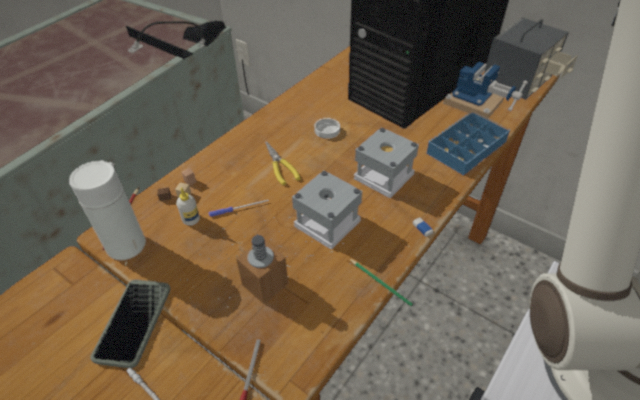

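View pics/top0.png

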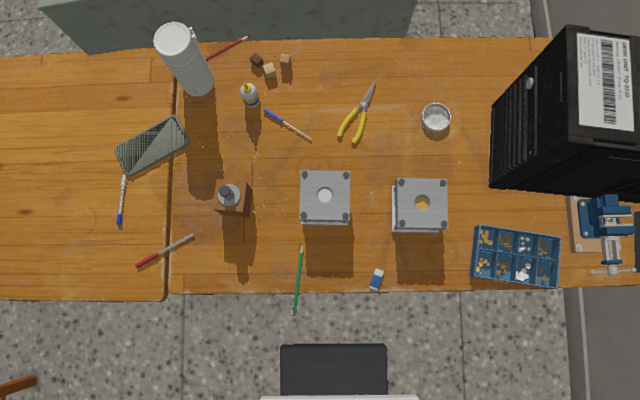

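The scene view shows the punch in its block near (260,255), an empty die at (327,195) with a dark hole, and a die showing brass at (387,148). In the top view the brass hole is at about (422,203), the empty hole at (325,196) and the punch near (228,193). I'll zoom in on all of these for exact pixels.

```bash
python3 - <<'E'
import cv2, numpy as np
s=cv2.imread("pics/scene0.png");t=cv2.imread("pics/top0.png")
def c(im,x,y):
    o=cv2.resize(im[y:y+70,x:x+70],(390,290*390//290),interpolation=cv2.INTER_CUBIC)
    o=cv2.resize(im[y:y+50,x:x+66],(396,300),interpolation=cv2.INTER_CUBIC)
    for k in range(0,66,10): cv2.putText(o,str(x+k),(k*6,8),0,.3,(0,0,255),1);cv2.line(o,(k*6+3,10),(k*6+3,14),(0,0,255),1)
    for k in range(0,50,10): cv2.putText(o,str(y+k),(0,k*6+8),0,.3,(0,0,255),1);cv2.line(o,(22,k*6+3),(26,k*6+3),(0,0,255),1)
    return o
cv2.imwrite("pics/z.png",np.vstack([np.hstack([c(t,200,172),c(t,389,175)]),np.hstack([c(s,228,228),c(s,354,124)])]))
E
```

```text
(no output)
```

View pics/z.png

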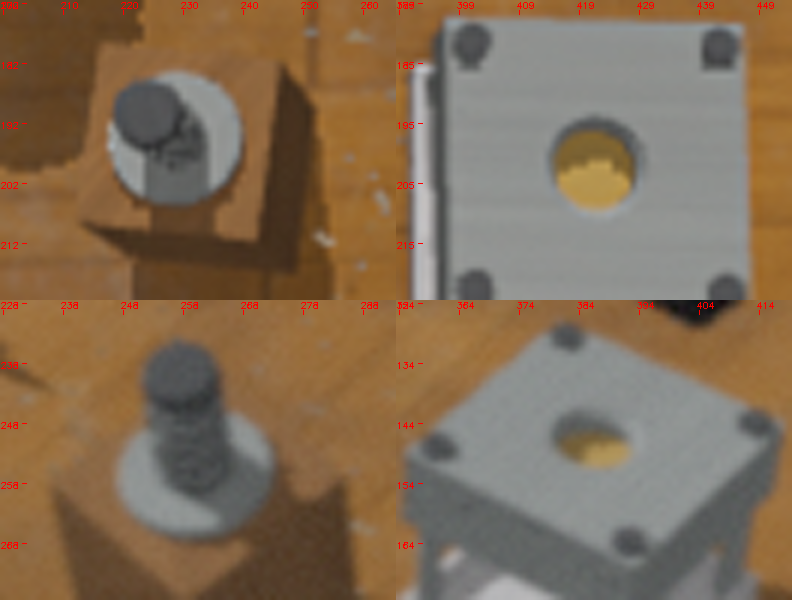

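The zoom gives these pixels. Top view: grip top (223.7,189.7), flange (228.4,194), hole (421.8,202). Scene view: grip top (257.5,239), flange (260,256.5), hole (386,146.5). Next I convert them to positions at the known heights.

```bash
cat > h.py <<'E'
import numpy as np, cv2
from scipy.optimize import least_squares
from bench import arm, optics
from scipy.spatial.transform import Rotation as R
I={n:optics.camera_info(n) for n in("scene","top")}
def proj(n,P):
    c=I[n];q=np.array(c["view"])@np.append(P,1);s=np.array([q[0],-q[1]])/-q[2]
    s=s*(1+c["k1"]*(s@s));K=np.array(c["camera_matrix"]);return K[:2,:2]@s+K[:2,2]
def at_z(n,uv,z): return least_squares(lambda p:proj(n,[*p,z])-uv,[550,0]).x
def to_tool(P,s=None):
    s=s or arm.read_state();return R.from_quat(s["ee_rot"]).inv().apply(np.array(P)-s["position"])
np.set_printoptions(suppress=True,precision=1)
E
python3 - <<'E'
from h import *
for n,uv,z in[("top",(223.7,189.7),129),("top",(228.4,194),85),("scene",(257.5,239),129),("scene",(260,256.5),85),("top",(421.8,202),86),("scene",(386,146.5),86),
 ("top",(401.2,181.7),89),("top",(442.6,182.5),89)]: print(n,z,at_z(n,uv,z))
s=arm.read_state();print(s["position"],R.from_quat(s["ee_rot"]).as_matrix())
E
```

```text
top 129 [551.9 208.6]
top 85 [552.2 209. ]
scene 129 [550.4 209.5]
scene 85 [549.2 211.4]
top 86 [ 529.8 -164.4]
scene 86 [ 530.4 -162.2]
top 89 [ 569.7 -126.1]
top 89 [ 566.8 -206.3]
[ 243.1 -575.2  230.3] [[-0.9 -0.4 -0. ]
 [-0.4  0.9  0. ]
 [ 0.   0.  -1. ]]
```

```bash
python3 - <<'E'
from h import *
print(to_tool([551.3,209.3,200]), R.from_quat(arm.read_state()["ee_rot"]).as_matrix().round(4))
E
```

```text
[-589.2  602.7   31.5] [[-0.9 -0.4 -0. ]
 [-0.4  0.9  0. ]
 [ 0.   0.  -1. ]]
```

Request:
step_arm --motion '[{"dr": [0,0,0],"slide": [-25,26,0],"jaw": 85},{"dr": [0,0,0],"slide": [-60,61,0],"jaw": 85},{"dr": [0,0,0],"slide": [-100,102,0],"jaw": 85},{"dr": [0,0,0],"slide": [-140,143,0],"jaw": 85},{"dr": [0,0,0],"slide": [-180,184,0],"jaw": 85},{"dr": [0,0,0],"slide": [-220,225,0],"jaw": 85},{"dr": [0,0,0],"slide": [-260,266,0],"jaw": 85},{"dr": [0,0,0],"slide": [-300,307,0],"jaw": 85}]'

```text
clock: 1.1
position: [400.3, -174.3, 231.2]
ee_rot: [-0.199, 0.98, 0.0, 0.0]
contact_force: [1.3, -0.1, -0.2]
gripper_width: 85.0
grasp_force: 0.0
```

```bash
python3 - <<'E'
from h import *
s=arm.read_state();print(s["clock"],s["position"],s["joints"],to_tool([551.3,209.3,200]))
E
```

```text
1.1 [ 400.3 -174.3  231.2] [-0.   0.1 -0.4 -0.  -1.1 -1.1] [-288.4  294.6   31.3]
```

Request:
step_arm --motion '[{"dr": [0,0,0],"slide": [-41,42,0],"jaw": 85},{"dr": [0,0,0],"slide": [-82,84,0],"jaw": 85},{"dr": [0,0,0],"slide": [-123,126,0],"jaw": 85},{"dr": [0,0,0],"slide": [-164,168,0],"jaw": 85},{"dr": [0,0,0],"slide": [-205,210,0],"jaw": 85},{"dr": [0,0,0],"slide": [-246,252,10],"jaw": 85},{"dr": [0,0,0],"slide": [-277,284,25],"jaw": 85},{"dr": [0,0,0],"slide": [-289,296,50],"jaw": 85}]'

```text
clock: 2.1
position: [552.0, 211.7, 180.6]
ee_rot: [-0.2, 0.98, 0.0, 0.001]
contact_force: [-0.4, 0.1, -0.2]
gripper_width: 84.9
grasp_force: 0.0
```

```bash
python3 - <<'E'
from h import *
s=arm.read_state();print(s["clock"],s["position"],s["contact_force"],to_tool([551.3,209.3,92]))
a=optics.get_image("scene")[170:320,180:340];b=optics.get_image("top")[130:280,150:310]
cv2.imwrite("pics/a1.png",cv2.resize(np.hstack([a,b]),None,fx=2.5,fy=2.5))
E
```

```text
2.1 [552.  211.7 180.6] [-0.4  0.1 -0.2] [ 1.7 -2.  88.6]
```

View pics/a1.png

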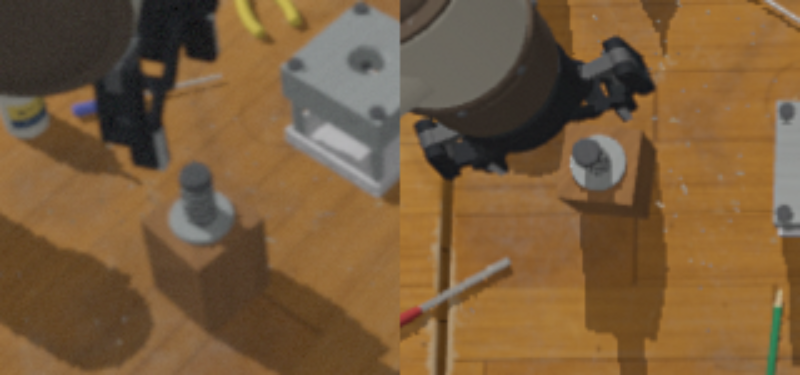

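The jaws hang above the punch. The finger midpoint in the top crop is near (545,125), against the grip top at (590,152). I'll check that this offset matches the parallax.

```bash
python3 - <<'E'
from h import *
s=arm.read_state();r=R.from_quat(s["ee_rot"])
for sg in(-1,1):
  for n,ox,oy,e in(("top",150,130,400),("scene",180,170,0)):
    P=s["position"]+r.apply([0,sg*50,-15]);u=proj(n,P);print(n,sg,P,(u-[ox,oy])*2.5+[e,0])
E
```

```text
top -1 [569.2 163.8 192.3] [629.5 105.1]
scene -1 [569.2 163.8 192.3] [209.8  52.3]
top 1 [530.2 255.8 192.2] [495.6 163.3]
scene 1 [530.2 255.8 192.2] [154.5 169.2]
```

The projected fingertips match the picture, so I'll go down and grip.

Request:
step_arm --motion '[{"dr": [0,0,0],"slide": [1,-1,15],"jaw": 85},{"dr": [0,0,0],"slide": [1,-2,40],"jaw": 85},{"dr": [0,0,0],"slide": [1,-2,65],"jaw": 85},{"dr": [0,0,0],"slide": [1,-2,82],"jaw": 85},{"dr": [0,0,0],"slide": [1,-2,87],"jaw": 80},{"dr": [0,0,0],"slide": [1,-2,87],"jaw": 60},{"dr": [0,0,0],"slide": [1,-2,87],"jaw": 40},{"dr": [0,0,0],"slide": [1,-2,87],"jaw": 30}]'

```text
clock: 3.2
position: [551.4, 207.0, 95.1]
ee_rot: [-0.199, 0.98, 0.0, 0.001]
contact_force: [0.1, 0.3, -0.7]
gripper_width: 30.2
grasp_force: 0.0
```

Request:
step_arm --motion '[{"dr": [0,0,0],"slide": [0,0,0],"jaw": 24},{"dr": [0,0,0],"slide": [0,0,0],"jaw": 15},{"dr": [0,0,0],"slide": [0,0,0],"jaw": 10},{"dr": [0,0,0],"slide": [0,0,0],"jaw": 10},{"dr": [0,0,0],"slide": [0,0,0],"jaw": 10},{"dr": [0,0,0],"slide": [0,0,0],"jaw": 10},{"dr": [0,0,0],"slide": [0,0,0],"jaw": 10},{"dr": [0,0,0],"slide": [0,0,0],"jaw": 10}]'

```text
clock: 4.2
position: [551.3, 207.3, 95.1]
ee_rot: [-0.199, 0.98, 0.0, 0.001]
contact_force: [-1.9, 2.4, 5.5]
gripper_width: 20.4
grasp_force: 58.5
```

Request:
step_arm --motion '[{"dr": [0,0,0],"slide": [0,0,-8],"jaw": 10},{"dr": [0,0,0],"slide": [0,0,-20],"jaw": 10},{"dr": [0,0,0],"slide": [0,0,-35],"jaw": 10},{"dr": [0,0,0],"slide": [0,0,-50],"jaw": 10},{"dr": [0,0,0],"slide": [0,0,-65],"jaw": 10},{"dr": [0,0,0],"slide": [0,0,-80],"jaw": 10},{"dr": [0,0,0],"slide": [0,0,-90],"jaw": 10},{"dr": [0,0,0],"slide": [0,0,-90],"jaw": 10}]'

```text
clock: 5.2
position: [551.4, 207.1, 185.3]
ee_rot: [-0.199, 0.98, 0.0, 0.001]
contact_force: [0.1, -0.3, -2.0]
gripper_width: 20.5
grasp_force: 58.7
```

```bash
python3 - <<'E'
from h import *
s=arm.read_state();print(s["clock"],s["position"],s["contact_force"],s["wrist_torque"],to_tool([530,-163.5,185]))
a=optics.get_image("scene")[130:280,180:340];b=optics.get_image("top")[130:280,150:310]
cv2.imwrite("pics/a2.png",cv2.resize(np.hstack([a,b]),None,fx=2.5,fy=2.5))
E
```

```text
5.2 [551.4 207.1 185.3] [ 0.1 -0.3 -2. ] [ 0.  0. -0.] [ 163.9 -333.    -0.1]
```

View pics/a2.png

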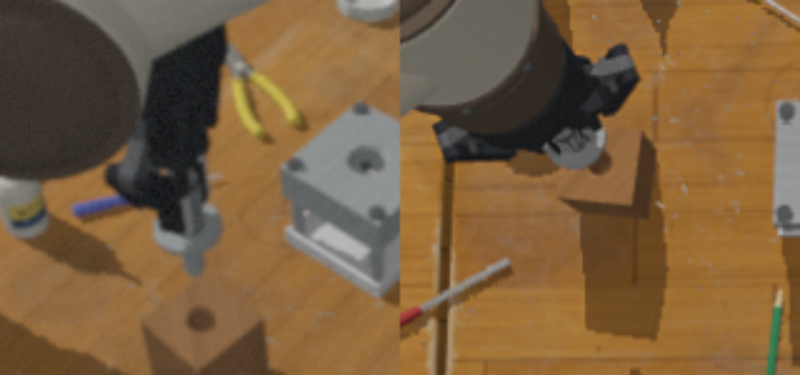

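The punch is lifted and upright. Its tip is at about (195,270) in the scene crop, within 2 mm of the expected spot. Next I carry it over the full die.

Request:
step_arm --motion '[{"dr": [0,0,0],"slide": [12,-24,0],"jaw": 10},{"dr": [0,0,0],"slide": [34,-69,0],"jaw": 10},{"dr": [0,0,0],"slide": [59,-120,0],"jaw": 10},{"dr": [0,0,0],"slide": [84,-171,0],"jaw": 10},{"dr": [0,0,0],"slide": [109,-222,0],"jaw": 10},{"dr": [0,0,0],"slide": [134,-272,0],"jaw": 10},{"dr": [0,0,0],"slide": [154,-313,0],"jaw": 10},{"dr": [0,0,0],"slide": [164,-334,0],"jaw": 10}]'

```text
clock: 6.3
position: [528.2, -167.8, 183.6]
ee_rot: [-0.197, 0.98, 0.0, -0.001]
contact_force: [0.5, 0.2, -2.2]
gripper_width: 20.6
grasp_force: 59.0
```

Request:
step_arm --motion '[{"dr": [0,0,0],"slide": [0,0,0],"jaw": 10},{"dr": [0,0,0],"slide": [0,0,5],"jaw": 10},{"dr": [0,0,0],"slide": [0,0,12],"jaw": 10},{"dr": [0,0,0],"slide": [0,0,20],"jaw": 10},{"dr": [0,0,0],"slide": [0,0,26],"jaw": 10},{"dr": [0,0,0],"slide": [0,0,30],"jaw": 10},{"dr": [0,0,0],"slide": [0,0,30],"jaw": 10},{"dr": [0,0,0],"slide": [0,0,30],"jaw": 10}]'

```text
clock: 7.3
position: [530.2, -164.8, 154.6]
ee_rot: [-0.199, 0.98, -0.0, 0.0]
contact_force: [0.3, -0.5, -1.8]
gripper_width: 20.6
grasp_force: 59.0
```

```bash
python3 - <<'E'
from h import *
s=arm.read_state();print(s["clock"],s["position"],s["contact_force"],s["gripper_width"],to_tool([530,-164.5,101]))
S=optics.get_image("scene");cv2.imwrite("pics/full3.png",S)
a=S[100:200,330:440];b=optics.get_image("top")[140:240,360:470]
cv2.imwrite("pics/a3.png",cv2.resize(np.hstack([a,b]),None,fx=3.6,fy=3.6,interpolation=cv2.INTER_CUBIC))
p=s["position"]
for d in(0,5): print(proj("scene",[p[0],p[1]+1.5,p[2]+12-69]))
E
```

```text
7.3 [ 530.2 -164.8  154.6] [ 0.3 -0.5 -1.8] 20.572276856504054 [ 0.1  0.3 53.6]
[386.9 142. ]
[386.9 142. ]
```

View pics/a3.png

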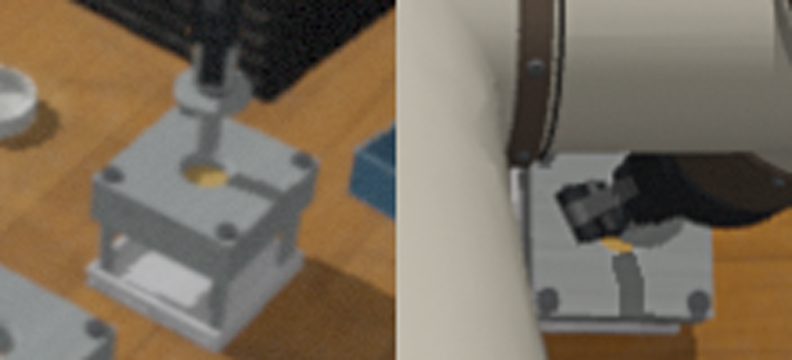

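The tip sits over the hole: about (208,155) in the scene crop, with brass visible just below it. I'll push down.

Request:
step_arm --motion '[{"dr": [0,0,0],"slide": [0,0,6],"jaw": 10},{"dr": [0,0,0],"slide": [0,0,12],"jaw": 10},{"dr": [0,0,0],"slide": [0,0,17],"jaw": 10},{"dr": [0,0,0],"slide": [0,0,21],"jaw": 10},{"dr": [0,0,0],"slide": [0,0,25],"jaw": 10},{"dr": [0,0,0],"slide": [0,0,28],"jaw": 10},{"dr": [0,0,0],"slide": [0,0,30],"jaw": 10},{"dr": [0,0,0],"slide": [0,0,30],"jaw": 10}]'

```text
clock: 8.4
position: [532.8, -165.3, 127.5]
ee_rot: [-0.199, 0.98, -0.002, 0.003]
contact_force: [-0.6, -0.8, 8.3]
gripper_width: 20.5
grasp_force: 60.0
```

Request:
step_arm --motion '[{"dr": [0,0,0],"slide": [0,0,2],"jaw": 10},{"dr": [0,0,0],"slide": [0,0,4],"jaw": 10},{"dr": [0,0,0],"slide": [0,0,6],"jaw": 10},{"dr": [0,0,0],"slide": [0,0,8],"jaw": 10},{"dr": [0,0,0],"slide": [0,0,10],"jaw": 10},{"dr": [0,0,0],"slide": [0,0,12],"jaw": 10},{"dr": [0,0,0],"slide": [0,0,14],"jaw": 10},{"dr": [0,0,0],"slide": [0,0,14],"jaw": 10}]'

```text
clock: 9.4
position: [529.7, -164.7, 110.0]
ee_rot: [-0.199, 0.98, 0.0, -0.0]
contact_force: [0.8, -0.5, -1.4]
gripper_width: 20.2
grasp_force: 58.9
```

The resisting force is gone, so the blank has dropped. Now I'll seat the flange.

Request:
step_arm --motion '[{"dr": [0,0,0],"slide": [0,0,2],"jaw": 10},{"dr": [0,0,0],"slide": [0,0,4],"jaw": 10},{"dr": [0,0,0],"slide": [0,0,6],"jaw": 10},{"dr": [0,0,0],"slide": [0,0,7],"jaw": 10},{"dr": [0,0,0],"slide": [0,0,8],"jaw": 10},{"dr": [0,0,0],"slide": [0,0,9],"jaw": 10},{"dr": [0,0,0],"slide": [0,0,10],"jaw": 10},{"dr": [0,0,0],"slide": [0,0,10],"jaw": 10}]'

```text
clock: 10.4
position: [530.0, -164.7, 101.1]
ee_rot: [-0.199, 0.98, -0.0, 0.0]
contact_force: [-1.6, 1.4, 4.1]
gripper_width: 20.4
grasp_force: 59.6
```

```bash
python3 - <<'E'
from h import *
s=arm.read_state();print(s["clock"],s["position"],s["contact_force"],s["wrist_torque"])
S=optics.get_image("scene")
cv2.imwrite("pics/a4.png",cv2.resize(S[100:200,330:440],None,fx=5,fy=5,interpolation=cv2.INTER_CUBIC))
E
```

```text
10.4 [ 530.  -164.7  101.1] [-1.6  1.4  4.1] [0.4 0.7 0. ]
```

View pics/a4.png

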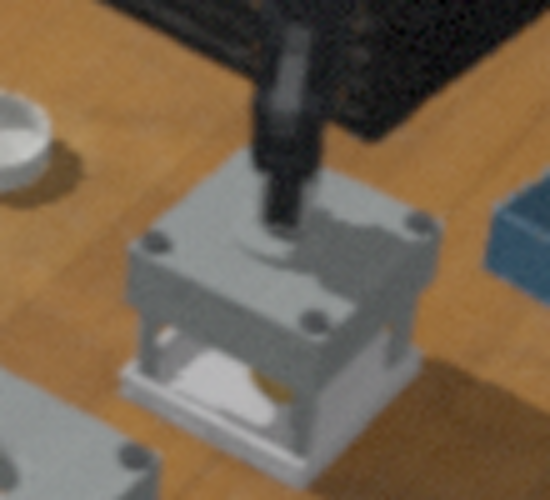

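The flange is on the plate at about (275,245), and brass shows in the tray at (270,385). I'll release and retreat straight up.

Request:
step_arm --motion '[{"dr": [0,0,0],"slide": [0,0,0],"jaw": 24},{"dr": [0,0,0],"slide": [0,0,0],"jaw": 32},{"dr": [0,0,0],"slide": [0,0,0],"jaw": 45},{"dr": [0,0,0],"slide": [0,0,0],"jaw": 60},{"dr": [0,0,0],"slide": [0,0,0],"jaw": 70},{"dr": [0,0,0],"slide": [0,0,0],"jaw": 70},{"dr": [0,0,0],"slide": [0,0,-5],"jaw": 70},{"dr": [0,0,0],"slide": [0,0,-15],"jaw": 70}]'

```text
clock: 11.45
position: [529.7, -164.7, 115.6]
ee_rot: [-0.199, 0.98, 0.0, -0.0]
contact_force: [0.2, -0.2, 0.2]
gripper_width: 70.4
grasp_force: 0.0
```

Request:
step_arm --motion '[{"dr": [0,0,0],"slide": [0,0,-15],"jaw": 70},{"dr": [0,0,0],"slide": [0,0,-35],"jaw": 70},{"dr": [0,0,0],"slide": [0,0,-55],"jaw": 70},{"dr": [0,0,0],"slide": [0,0,-75],"jaw": 70},{"dr": [0,0,0],"slide": [0,0,-95],"jaw": 70},{"dr": [0,0,0],"slide": [0,0,-110],"jaw": 70},{"dr": [0,0,0],"slide": [0,0,-120],"jaw": 70},{"dr": [0,0,0],"slide": [0,0,-120],"jaw": 70}]'

```text
clock: 12.45
position: [530.2, -164.7, 236.1]
ee_rot: [-0.199, 0.98, -0.0, 0.001]
contact_force: [-0.7, -1.0, 0.1]
gripper_width: 69.8
grasp_force: 0.0
```

```bash
python3 - <<'E'
from h import *
s=arm.read_state();print(s["clock"],s["position"],s["contact_force"])
S=optics.get_image("scene")
cv2.imwrite("pics/a5.png",cv2.resize(S[100:200,330:440],None,fx=5,fy=5,interpolation=cv2.INTER_CUBIC))
for z in(135,91): print(proj("scene",[530,-163.5,z]),(proj("scene",[530,-163.5,z])-[330,100])*5)
E
```

```text
12.45 [ 530.2 -164.7  236.1] [-0.7 -1.   0.1]
[388.6 127.6] [293.1 137.9]
[386.7 144.4] [283.5 222. ]
```

View pics/a5.png

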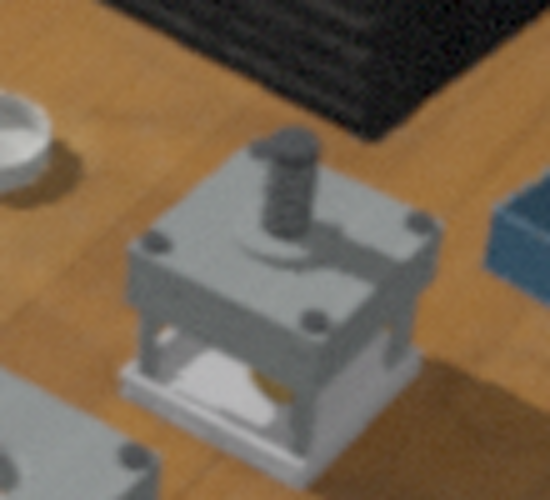

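The punch stands upright and seated, with its grip top at (295,145) against an expected (293,138). The brass blank lies in the tray at (270,385), and the gripper is clear.

```bash
python3 -c "
from bench import arm
print(arm.job_done())"
```

```text
the job is handed in; nothing more can be done
None
```

The job is handed in: the blank dropped into the catch tray, and the punch stands released and upright with its flange on the plate, as the last picture showed; the hand-in returned no verdict.

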